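Shut the tea box and hold it against its buffer rail

TASK

Gently lower the open lid of the wooden tea box on the window sill until it is fully shut, then slide the box along the sill squarely back against the two rubber buffers of the wooden rail and hold it there with a steady push that squeezes both buffers about halfway in (about 10 N on the two together), so that I can screw it to the rail. Do not drop or slam the lid, lift or tip the box, ram the buffers to the end of their travel, or disturb the cups, saucers, book, screwdriver and jar. Finish while still pushing: do not let go at the end.

Things in the scene. Friction and masses are not known exactly. Their poses are not given: they have to be found in the camera images.
- tea_box: Plain wooden box, 140 mm deep (x), 200 wide (y), 70 high, 80 with the lid shut; 0.5 to 0.8 kg with lid; loose on the granite sill, 2 to 6 N of sliding friction. Origin: centre of its underside. x points to its back (hinge side), which faces the rail 40 to 90 mm short of the buffers, up to 0.15 rad off square and 20 mm to one side. Front and back faces are flat.
- lid (a joint): Angle of the box's lid (rad): 0 shut, growing as it opens upward; starts between 0.9 and 1.35 (leaning towards the front). Flat board 140 x 200 x 10 mm, 0.13 kg, no handle, flush with the box all round; its stiff hinge (0.16 N m) keeps it where it is left, so push it shut all the way on its outer (upper, rear) face.
- lid_hinge (a point): Middle of the lid's hinge line, at the top of the box's back face: 70 mm from the box's origin along the box's x and 70.5 mm above the sill. The line runs along the box's y; the lid's underside starts at it.
- lid_edge (a point): Middle of the lid's free edge, at its outer (upper) face: 140 mm along the lid from the hinge line and 10 mm out from the lid's underside. It moves with the lid.
- rail: Dark wooden rail fixed to the sill beyond the box, 40 mm thick (x), 300 long (y), 60 high. Origin: on the sill, middle of the front face, which looks towards the box. x points away from the box, z up. Two pale grey rubber buffers stand out of the front face, 65 mm either side of its middle, 36 mm above the sill.
- buffer_left (a joint): How far the buffer at the rail's +y side is pushed in (m): 0 free, 0.020 end of travel. Round, 22 mm across; free, its face stands 26 mm in front of the rail's front face. It moves along the rail's x and springs back: 500 N per m (5 N at half travel), from 0 N when free.
- buffer_right (a joint): The same for the buffer at the rail's -y side.
- saucer_a: White saucer 136 mm across, 16 mm high, left (+y side) of the box; origin: centre of its underside.
- cup_a: White cup with a handle, 76 mm across, 62 mm high, on that saucer; origin: centre of its underside.
- saucer_b: A second, like saucer, nearer the robot on the right (-y) side; origin: centre of its underside.
- cup_b: A second, like cup, on the second saucer; origin: centre of its underside.
- book: Closed hardcover book 140 x 210 x 26 mm lying flat, nearer the robot on the left; origin: centre of its underside.
- screwdriver: Screwdriver 190 mm long, lying on the sill right of the box, along its own x.
- jar: Jar 64 mm across, 85 mm high with a wooden cap, right of the screwdriver; origin: centre of its underside.
Not all that is in view belongs to the job. Leave any blue look-alike of the tea_box alone.

How it is judged:
By the outcome, as a careful person would: the job done as asked, in the order asked, and still so for the second after the job is handed in, while the arm keeps its last pose, push and grip.
It also fails if it takes over 54 s, if anything falls off the work surface, if the arm or the gripper's body presses on something with over 40 N, if the wrist force passes 120 N, or if a joint passes its speed limit or range.

ROBOT

A 7-joint arm with a two-finger parallel gripper is mounted at the origin on the work surface. World frame = base frame: x ahead of the robot, y to its left, z up, the work surface at z = 0. Lengths are in m, angles in rad, forces in N, time in s.
With the tool pointing down it reaches from about 0.4 to 0.9 m from the base axis. Payload 5.6 kg.
Tool frame: the origin (TCP) lies at the very end of the fingers, on their centre line; the grasp point (between the pads) lies 19 mm behind it; z points along the fingers, y is the line along which they close (so a half turn about z gives the same grasp; the last joint's range is limited). The gripper opens to 92 mm and grips with 3 to 60 N. Pads are 20 mm wide; open, the fingers measure 128 mm over their backs; the gripper's body (75 mm by 189 mm) begins 69 mm behind the grasp point.
Start: joints at [1.148, 0.468, -0.012, 1.603, 0.006, 1.071, -0.056], TCP at [0.241, -0.604, 0.215] pointing down, gripper open.
Joint ranges: [-2.53, 2.53], [-0.31, 2.02], [-1.57, 1.55], [0.28, 2.44], [-1.29, 4.43], [0.15, 1.84], [-2.92, 2.92]. Speed limits (rad/s): [2.57, 2.57, 3.14, 3.14, 3.14, 3.14, 3.14].

INTERFACE

Orientations are given as a 3x3 rotation matrix whose columns are the frame's x, y, z axes.
In Python, from bench import robot, effector, sense, grab_frame, calibration, job gives the robot as it stands. Calls block until the motion is done:
- robot.move_ptp(position, orientation): joint-space move of the TCP to a pose.
- robot.line_to(position, attitude=None, v=0.15): straight line of the TCP; attitude=None keeps the orientation; v is the mean speed in m/s.
- robot.set_joints(angles): joint-space move.
- effector.open_jaws() and effector.grasp(grasp_force=None): open the fingers fully, or close them until they stop; grasp_force is the grip in N (None keeps the last).
- robot.dwell(seconds).
- robot.inverse_kinematics(position, orientation): joint angles nearest the present ones, or None.
- sense(): the state.
- grab_frame(name): name is "scene" or "top" or "wrist"; returns the picture (384x512x3 uint8, blue, green, red); there is no depth.
- calibration(name): a dict with "intrinsics" (3x3 intrinsics, pixels), "xyz" and "rotation" of the camera in the world; the wrist camera has in their place "hand_eye" (4x4, takes a point from camera to tool coordinates, whose origin is the TCP and whose axes are the flange's). Camera axes: x right, y up, looking along -z (the intrinsics and any distortion apply to the point x, -y, -z); pixel columns grow to the right and rows downward; lengths in m; the calibration is good to about 2 mm. A picture is of the moment at which its call begins: read the wrist's pose just before it. calibration takes no time and is no camera call.
A pose or a line that the arm cannot do raises robot.Unreachable and nothing moves.
- job.close_job(): hands the job in; it is judged then, once.
The state is a dict: "time": time; "q": joint angles; "joint_velocities": joint speeds; "joint_torque": joint torques, N m; "ee_pos": TCP position; "orientation": TCP orientation; "contact_force": force on the tool from outside, world axes, zero at the start; "torque": the same for the moment, N m; "gripper_width": finger opening in m; "grasp_force": force on a finger pad.
Only numpy, scipy, OpenCV 4.12 (cv2) and the standard library are available. Lean on these libraries where they do the work, as an engineer would, in place of code of your own. Each camera call takes 0.05 s, during which the arm holds its last target. There are 200 camera calls.

## Working session

There is one attempt and no reset: what is moved stays moved. The work goes in short steps, each a Python script; the robot and the scene stay as the last script left them, time stands still between calls to the robot, and variables do not carry over. Pictures are saved under pics/ and viewed, at most 10 in all, crops included, and the job is handed in when it is done.

```bash
ls; mkdir -p pics; python3 - <<'E'
from bench import *
import cv2
for n in("scene","top"):
    cv2.imwrite(f"pics/{n}0.png",cv2.resize(grab_frame(n),(800,600),interpolation=cv2.INTER_CUBIC)); print(calibration(n))
s=sense();print(s["time"],s["contact_force"],s["orientation"]);print(calibration("wrist"))
E
```

```text
pics
{'intrinsics': array([[377.59974667,   0.        , 255.09426804],
       [  0.        , 377.59974667, 191.06717787],
       [  0.        ,   0.        ,   1.        ]]), 'xyz': array([ 1.17038658, -0.23433991,  1.00666897]), 'rotation': array([[ 0.31970101, -0.76884572,  0.5537757 ],
       [ 0.94751593,  0.26076865, -0.18496827],
       [-0.00219528,  0.58384585,  0.81186157]])}
{'intrinsics': array([[494.36410163,   0.        , 255.86644387],
       [  0.        , 494.36410163, 193.30116711],
       [  0.        ,   0.        ,   1.        ]]), 'xyz': array([ 0.28441958, -0.02518781,  1.56337302]), 'rotation': array([[-0.0288296 ,  0.98360236, -0.17803158],
       [-0.99942497, -0.03154443, -0.01243687],
       [-0.01784884,  0.17757065,  0.98394618]])}
0.1 [-0.4209542   0.82059935  0.08026899] [[ 9.28759961e-01  3.70681038e-01 -7.09590984e-04]
 [ 3.70681688e-01 -9.28758946e-01  1.38057879e-03]
 [-1.47284596e-04 -1.54525868e-03 -9.99998795e-01]]
{'intrinsics': array([[274.01965848,   0.        , 252.62924759],
       [  0.        , 274.01965848, 186.38237712],
       [  0.        ,   0.        ,   1.        ]]), 'hand_eye': array([[-6.32026036e-04,  9.61509876e-01,  2.74769647e-01,
         7.80009348e-02],
       [ 9.99999202e-01,  9.08370198e-04, -8.78486355e-04,
        -8.39523954e-05],
       [-1.09426586e-03,  2.74768873e-01, -9.61509682e-01,
        -1.71139522e-01],
       [ 0.00000000e+00,  0.00000000e+00,  0.00000000e+00,
         1.00000000e+00]])}
```

View pics/scene0.png

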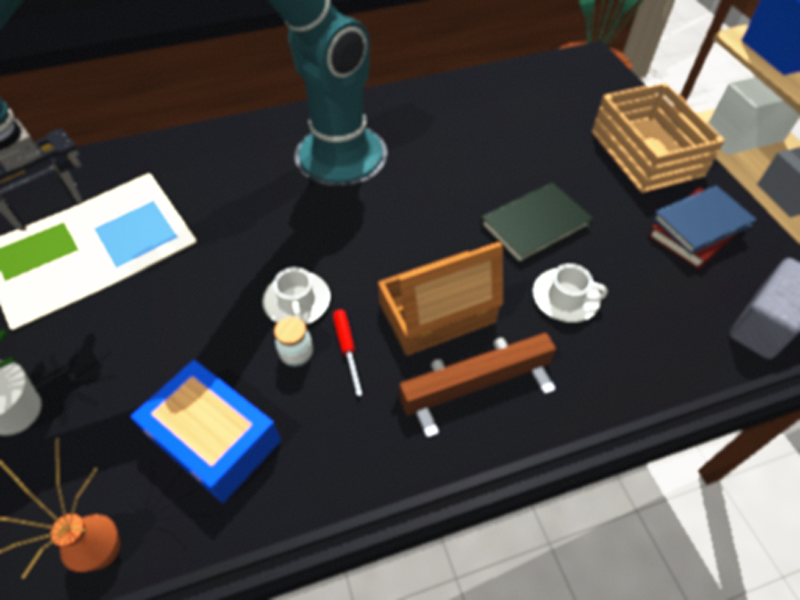

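View pics/top0.png

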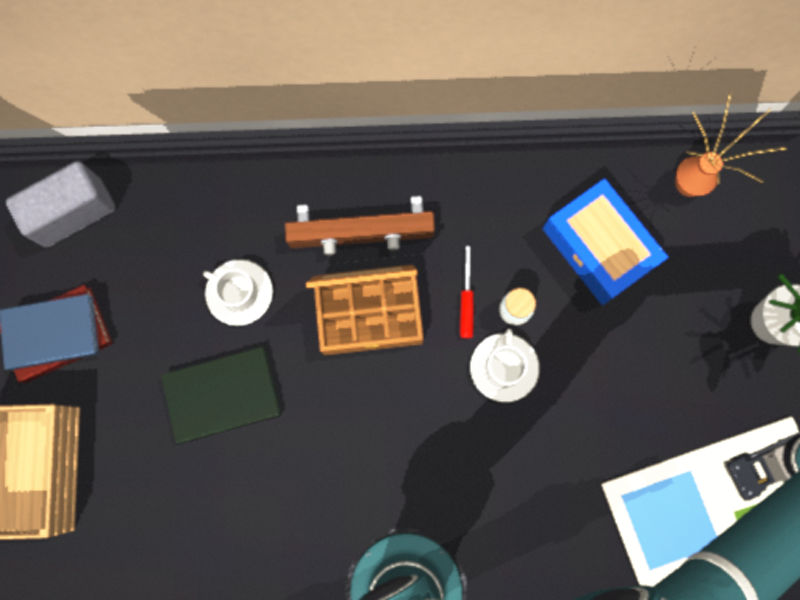

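The top picture shows the candidates: the plain wooden tea box at (368,312), the blue look-alike at (605,240) and the wicker basket at (40,470). The plain wooden box with the open lid in front of the rail (360,228) is the target. I'll check it in close crops.

```bash
python3 - <<'E'
from bench import *
import cv2,numpy as np
a=grab_frame("top")[115:235,170:300]; b=grab_frame("scene")[145:285,230:375]
cv2.imwrite("pics/topc.png",cv2.resize(a,None,fx=5,fy=5,interpolation=cv2.INTER_CUBIC))
cv2.imwrite("pics/scenec.png",cv2.resize(b,None,fx=4,fy=4,interpolation=cv2.INTER_CUBIC))
E
```

```text
(no output)
```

View pics/topc.png

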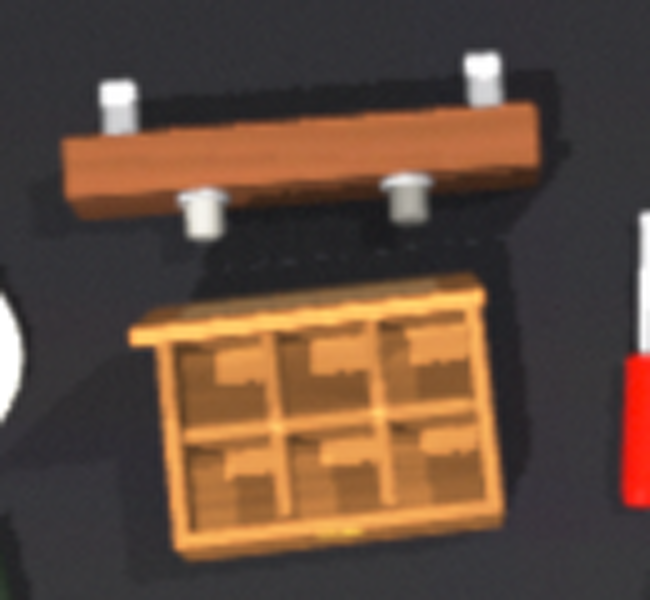

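View pics/scenec.png

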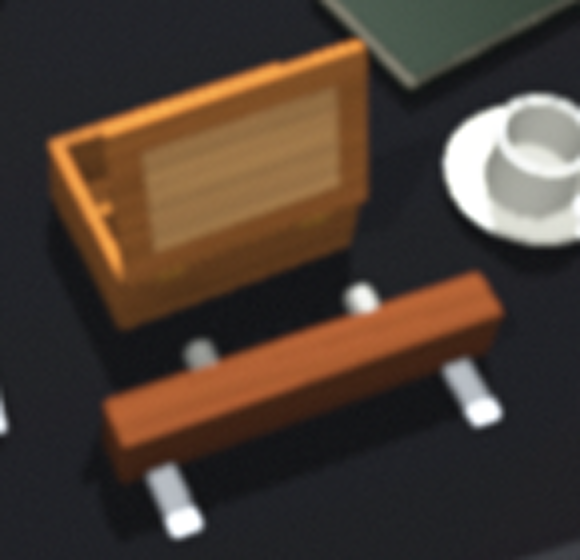

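Both crops confirm it: an open, plain wooden box with a lid, and the rail with two pale buffers behind it. Crop pixels: front rim of the box (177,549)-(502,513), free edge of the lid (133,335)-(485,295), buffer tips (205,240) and (410,222). Next I'll fit the poses.

```bash
cat > fit.py <<'E'
from bench import calibration
import numpy as np
from scipy.optimize import least_squares
C={n:calibration(n) for n in("top","scene")}
def proj(n,p):
    c=C[n]; q=(np.asarray(p)-c["xyz"])@c["rotation"]; q=q*[1,-1,-1]; q=q@c["intrinsics"].T; return q[:2]/q[2]
def raw(n,u):
    s,o=((5,(170,115)) if n=="top" else (4,(230,145))); return (np.array(u)+.5)/s-.5+o
def T(x,y,a,p): c,s=np.cos(a),np.sin(a); return np.array([x+c*p[0]-s*p[1],y+s*p[0]+c*p[1],p[2]])
def lid(t,r,h,y): return (.07-r*np.cos(t)+h*np.sin(t),y,.0705+r*np.sin(t)+h*np.cos(t))
B=[("top",(177,549),(-.07,.1,.07)),("top",(502,513),(-.07,-.1,.07)),("top",(187,560),(-.07,.1,0)),("top",(503,526),(-.07,-.1,0)),
("scene",(122,328),(.07,-.1,0)),("scene",(350,245),(.07,.1,0)),("scene",(123,275),(.07,-.1,.07)),("scene",(50,143),(-.07,-.1,.07))]
L=[("top",(135,344),.14,0,.1),("top",(485,302),.14,0,-.1),("top",(130,328),.14,.01,.1),("top",(485,287),.14,.01,-.1),("scene",(365,42),.14,.01,.1),("scene",(105,138),.14,.01,-.1)]
R=[("top",(68,198),(0,.15,.06)),("top",(541,165),(0,-.15,.06)),("top",(62,140),(.04,.15,.06)),("top",(537,103),(.04,-.15,.06)),
("scene",(105,402),(0,-.15,.06)),("scene",(480,272),(0,.15,.06)),("scene",(120,447),(.04,-.15,.06)),("scene",(503,315),(.04,.15,.06)),("scene",(118,480),(.04,-.15,0))]
fb=lambda v:np.concatenate([proj(n,T(*v[:3],p))-raw(n,u) for n,u,p in B]+[proj(n,T(*v[:3],lid(v[3],r,h,y)))-raw(n,u) for n,u,r,h,y in L])
fr=lambda v:np.concatenate([proj(n,T(*v[:3],p))-raw(n,u) for n,u,p in R])
b=least_squares(fb,[.6,0,0,1.1],loss="soft_l1"); r=least_squares(fr,[.75,0,0],loss="soft_l1")
for o,f in((b,fb),(r,fr)): print(o.x.round(4)); print(f(o.x).reshape(-1,2).round(1).tolist())
bb=r.x
print("buffer tips px check",[(proj("top",T(*bb,(-.026,s*.065,.036)))-raw("top",u)).round(1) for s,u in((1,(205,235)),(-1,(410,218)))])
c,s=np.cos(bb[2]),np.sin(bb[2]); d=b.x[:2]-bb[:2]; print("box in rail",c*d[0]+s*d[1],-s*d[0]+c*d[1],b.x[2]-bb[2])
E
python3 fit.py
```

```text
[0.5409 0.0579 0.0835 1.285 ]
[[-0.2, 0.2], [0.1, -0.0], [0.4, 0.6], [-0.3, 0.2], [-0.5, 0.9], [-0.2, -0.0], [-0.5, 2.1], [-0.4, 0.1], [-0.9, 0.3], [-0.2, 0.6], [-0.3, -0.0], [-0.5, 0.1], [0.6, 1.4], [-0.2, 0.2]]
[0.6937 0.0706 0.0368]
[[-0.6, 0.2], [0.0, 0.3], [0.1, -0.5], [-0.1, 0.4], [-1.4, -0.5], [-0.5, -0.2], [0.0, 0.4], [0.5, -0.1], [0.4, 1.4]]
buffer tips px check [array([0.2, 0.8]), array([-0.1,  1.4])]
box in rail -0.1531255110969886 -0.00708464629245824 0.04668321889699922
```

```bash
cat > h.py <<'E'
from bench import *
import numpy as np
BOX=(.5409,.0579,.0835); RAIL=(.6937,.0706,.0368)
def att(a): c,s=np.cos(a),np.sin(a); return np.array([[c,s,0],[s,-c,0],[0,0,-1.]])
def T(f,x,y,z): c,s=np.cos(f[2]),np.sin(f[2]); return np.array([f[0]+c*x-s*y,f[1]+s*x+c*y,z])
def arc(t,r=.115,off=0.): # TCP so that the front lower finger edge lies on the lid's outer face at angle t
    h=.01+off; return T(BOX,.07-r*np.cos(t)+h*np.sin(t)+.010,0,.0705+r*np.sin(t)+h*np.cos(t))
def fc(f): s=sense(); F=s["contact_force"]; c,n=np.cos(f[2]),np.sin(f[2]); return np.array([c*F[0]+n*F[1],-n*F[0]+c*F[1],F[2]])
E
python3 - <<'E'
from h import *
A=att(BOX[2]);P=att(RAIL[2])
for p,a in [(T(BOX,.10,0,.32),A),(arc(1.45),A),(arc(0),A),(T(BOX,-.12,0,.2),P),(T(BOX,-.12,0,.015),P),(T(RAIL,-.166,0,.015),P)]:
    q=robot.inverse_kinematics(p,a); print(p.round(3),None if q is None else np.round(q,2))
E
```

```text
[0.641 0.066 0.32 ] [ 0.21  0.43 -0.52  1.47  0.22  1.3  -1.81]
[0.617 0.064 0.186] [ 0.18  0.49 -0.45  1.68  0.24  1.02 -1.84]
[0.506 0.055 0.08 ] [ 0.19  0.47 -0.44  2.02  0.3   0.71 -1.93]
[0.421 0.048 0.2  ] [ 0.43  0.16 -0.66  2.11  0.13  0.91 -1.84]
[0.421 0.048 0.015] [ 0.13  0.49 -0.38  2.24  0.39  0.47 -2.09]
[0.528 0.064 0.015] [ 0.07  0.6  -0.32  2.    0.32  0.6  -2.  ]
```

```bash
python3 - <<'E'
from h import *
A=att(BOX[2])
effector.grasp(5)
robot.move_ptp(T(BOX,.10,0,.32),A)
robot.line_to(arc(1.45,off=.02),v=.2)
robot.dwell(.2)
f0=fc(BOX); np.save("f0.npy",f0); print(sense()["time"],f0.round(2),sense()["gripper_width"])
for t in np.r_[1.4:0.05:12j]:
    robot.line_to(arc(t),v=.06); f=fc(BOX)-f0; print(round(t,2),f.round(2),(sense()["ee_pos"]-arc(t)).round(4))
    if np.linalg.norm(f)>12: print("STOP");break
print(sense()["time"])
E
```

```text
5.325 [-1.2  -0.01 -0.16] 0.00036951412501934556
1.4 [ 0.79 -0.27 -0.06] [ 0.0001 -0.0001  0.0002]
1.28 [ 1.11 -0.02 -0.29] [-0.0003 -0.0001  0.    ]
1.15 [ 1.21 -0.1   0.23] [-0.0005 -0.0001 -0.0001]
1.03 [ 1.17 -0.35  0.06] [-0.0006 -0.0001 -0.0002]
0.91 [1.7  0.41 0.53] [-0.0006 -0.0001 -0.0003]
0.79 [1.93 0.63 0.5 ] [-0.0006 -0.0001 -0.0003]
0.66 [0.9  0.26 0.09] [-0.0006 -0.0001 -0.0004]
0.54 [ 0.94 -0.07 -0.92] [-0.0006 -0.0001 -0.0004]
0.42 [ 1.11 -0.01 -0.12] [-0.0005 -0.0001 -0.0004]
0.3 [ 1.24 -0.11 -0.06] [-0.0005 -0.     -0.0005]
0.17 [ 1.83 -0.65  0.17] [-0.0005 -0.0001 -0.0005]
0.05 [1.6  0.59 0.17] [-0.0005 -0.     -0.0005]
10.125
```

```bash
python3 - <<'E'
from h import *
import cv2
f0=np.load("f0.npy")
p=arc(0)
for k in range(9):
    q=p+[0,0,.001-.001*k]; robot.line_to(q,v=.03); robot.dwell(.15)
    f=np.mean([fc(BOX) for _ in range(3)],0)-f0; print(q[2].round(4),f.round(2))
    if f[2]>4: break
print(sense()["time"])
a=grab_frame("scene")[145:285,230:375]; b=grab_frame("top")[115:235,170:300]
cv2.imwrite("pics/shut.png",np.hstack([cv2.resize(x,(390,376),interpolation=cv2.INTER_CUBIC) for x in(a,b)]))
E
```

```text
0.0815 [ 1.16  0.38 -0.08]
0.0805 [1.08 0.47 5.81]
10.9833
```

View pics/shut.png

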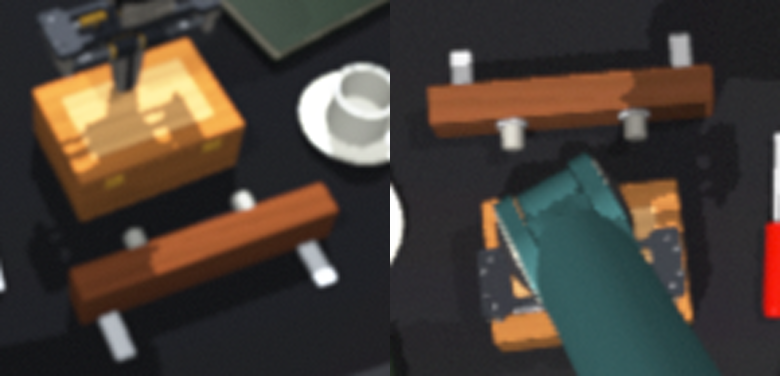

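The lid is shut (edges flush in both views), and the box has not moved: its back corner is at about (85,220) in the left half, the same place as before. Next I'll retreat, get in front of the box and start the push.

```bash
cat >> h.py <<'E'
def patt(dy=0.,t=.05): c,s=np.cos(t),np.sin(t); w=RAIL[2]+dy; C,S=np.cos(w),np.sin(w); return np.array([[C,-S,0],[S,C,0],[0,0,1]])@np.array([[c,0,s],[0,-1,0],[s,0,-c]])
Z=.026; Y=-.003
def rx(): p=sense()["ee_pos"]-T(RAIL,0,0,0); return np.cos(RAIL[2])*p[0]+np.sin(RAIL[2])*p[1]
def meas(n=5):
    F=[];M=[]
    for _ in range(n): robot.dwell(.03); F.append(fc(RAIL)); M.append(sense()["torque"])
    return np.mean(F,0),np.mean(M,0)
E
python3 - <<'E'
from h import *
p=sense()["ee_pos"]
robot.line_to(p+[0,0,.06],v=.15)
robot.line_to(T(RAIL,-.262,Y,.14),patt(),v=.2)
effector.open_jaws()
robot.line_to(T(RAIL,-.262,Y,Z),v=.15)
robot.dwell(.3); f0,m0=meas(8); np.savez("b.npz",f0=f0,m0=m0); print(sense()["time"],f0.round(2),m0.round(3),sense()["gripper_width"])
for x in np.r_[-.242:-.2:.006]:
    robot.line_to(T(RAIL,x,Y,Z),v=.06); f,m=meas(4); print(x.round(4),rx().round(4),(f-f0).round(2),(m-m0).round(3))
    if (f-f0)[0]<-9: print("STOP");break
print(sense()["time"])
E
```

```text
15.0083 [ 0.06 -0.31  0.02] [ 0.044  0.066 -0.022] 0.09189774108325066
-0.242 -0.2424 [-0.63  0.53  0.13] [-0.02  -0.006  0.039]
-0.236 -0.2359 [0.16 0.37 0.22] [-0.023 -0.006  0.031]
-0.23 -0.2299 [-0.37  0.33 -0.43] [0.006 0.109 0.029]
-0.224 -0.2239 [-0.91  0.   -0.53] [0.007 0.157 0.035]
-0.218 -0.2179 [-0.64 -0.17 -0.32] [-0.073  0.236  0.01 ]
-0.212 -0.2117 [-0.94  0.25 -0.49] [-0.056  0.228 -0.008]
-0.206 -0.2057 [-1.2  -0.21 -0.9 ] [-0.059  0.183  0.017]
17.925
```

```bash
python3 - <<'E'
from h import *
import cv2
d=np.load("b.npz");f0,m0=d["f0"],d["m0"]
def step(x,v=.03):
    robot.line_to(T(RAIL,x,Y,Z),v=v); f,m=meas(6); print(x.round(4),rx().round(4),(f-f0).round(2),(m-m0).round(3)); return (f-f0)[0]
for x in np.r_[-.198:-.1715:.004]:
    if step(x)<-8: print("STOP");break
print(sense()["time"])
a=grab_frame("scene")[145:285,230:375]; b=grab_frame("top")[115:235,170:300]
cv2.imwrite("pics/push.png",np.hstack([cv2.resize(x,(390,376),interpolation=cv2.INTER_CUBIC) for x in(a,b)]))
E
```

```text
-0.198 -0.198 [-1.57  0.5  -1.14] [-0.05   0.429 -0.01 ]
-0.194 -0.1938 [-1.71  0.25 -1.46] [-0.04   0.392 -0.011]
-0.19 -0.1897 [-2.13  0.17 -1.18] [-0.043  0.316 -0.025]
-0.186 -0.1859 [-2.07  0.62 -0.16] [-0.084  0.484 -0.016]
-0.182 -0.1818 [-1.68  0.05 -0.93] [-0.046  0.404  0.008]
-0.178 -0.1778 [-1.52  0.17 -1.23] [-0.045  0.411 -0.004]
-0.174 -0.1747 [-5.63 -0.24  2.21] [-0.114  1.156  0.047]
21.4417
```

View pics/push.png

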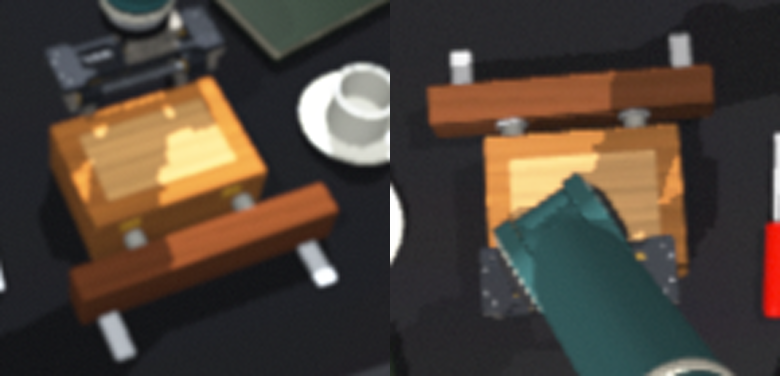

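The box is square against the buffers. The buffer ends show at (512,125) and (634,117) in the right half, and contact started about 3 mm ago. I'll continue gently.

```bash
python3 - <<'E'
from h import *
import cv2
d=np.load("b.npz");f0,m0=d["f0"],d["m0"]
for x in np.r_[-.172:-.1655:.002]:
    robot.line_to(T(RAIL,x,Y,Z),v=.02); f,m=meas(8); print(x.round(4),rx().round(4),(f-f0).round(2),(m-m0).round(3))
    if (f-f0)[0]<-10.5: print("STOP");break
print(sense()["time"])
a=grab_frame("scene")[200:285,240:360]; b=grab_frame("top")[140:190,190:280]
cv2.imwrite("pics/push2.png",np.vstack([cv2.resize(x,(560,n),interpolation=cv2.INTER_CUBIC) for x,n in((a,300),(b,300))]))
E
```

```text
-0.172 -0.1738 [-7.95  0.16  5.35] [-0.105  1.778  0.049]
-0.17 -0.1728 [-10.51   0.15   7.65] [-0.113  2.291  0.047]
STOP
22.575
```

View pics/push2.png

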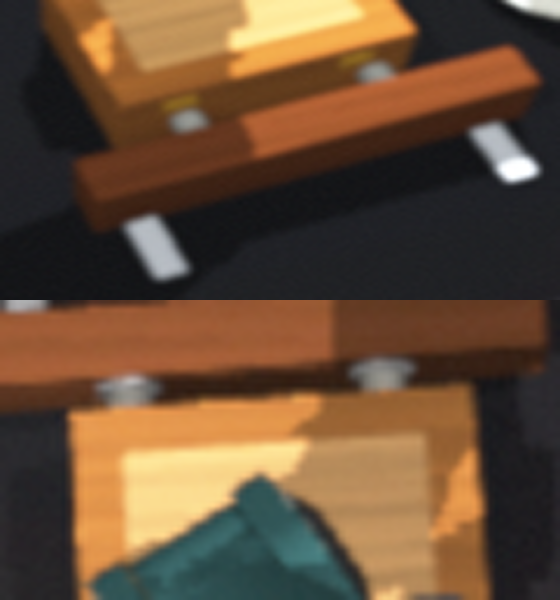

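```bash
cat >> h.py <<'E'
def adj(x,z,y=Y):
    d=np.load("b.npz"); robot.line_to(T(RAIL,x,y,z),v=.02); f,m=meas(6); f=f-d["f0"]
    print(np.round([x,z,rx(),sense()["ee_pos"][2]],4),f.round(2),(m-d["m0"])[2].round(3)); return f
E
python3 - <<'E'
from h import *
print(sense()["ee_pos"],sense()["orientation"].round(4).tolist(),patt().round(4).tolist())
z=Z;x=-.17
for k in range(4):
    z+=.001; f=adj(x,z)
    if f[2]<2.5: break
print(sense()["time"])
E
```

```text
[0.5211312  0.06109924 0.02567964] [[0.9983, 0.0371, 0.0448], [0.0371, -0.9993, 0.0002], [0.0448, 0.0014, -0.999]] [[0.9981, 0.0368, 0.0499], [0.0367, -0.9993, 0.0018], [0.05, 0.0, -0.9988]]
[-0.17   0.027 -0.172  0.026] [-5.28  0.47 -2.92] 0.088
23.125
```

```bash
python3 - <<'E'
from h import *
z=.027
for x in (-.169,-.168,-.167,-.166,-.165,-.164,-.163):
    f=adj(x,z)
    if f[0]<-11.5 or rx()>-.1675: break
    z+=np.clip(f[2]*.0001,-.0002,.0003)
print(sense()["time"])
E
```

```text
[-0.169   0.027  -0.1714  0.0259] [-6.36  0.41 -1.89] 0.103
[-0.168   0.0268 -0.1714  0.0258] [-9.53 -0.02  2.76] 0.097
[-0.167   0.0271 -0.1702  0.0259] [-8.06  0.29 -0.46] 0.125
[-0.166   0.027  -0.1701  0.0258] [-10.73   0.15   2.41] 0.132
[-0.165   0.0273 -0.1691  0.0259] [-9.88  0.66  0.23] 0.122
[-0.164   0.0273 -0.1688  0.0259] [-12.08   0.43   2.77] 0.127
25.825
```

```bash
cat > yaw.py <<'E'
from h import *
import cv2,sys
C=calibration("top")
im=np.mean([grab_frame("top").astype(float) for _ in range(4)],0)
cv2.imwrite(sys.argv[1],cv2.resize(im[130:185,180:285].astype(np.uint8),None,fx=7,fy=7,interpolation=cv2.INTER_CUBIC))
def world(u,v,z):
    K=C["intrinsics"]; d=np.array([(u-K[0,2])/K[0,0],-(v-K[1,2])/K[1,1],-1])@C["rotation"].T
    return (C["xyz"]+d*(z-C["xyz"][2])/d[2])[:2]
from fit import proj,T as TT
def edge(frame,x,z,ys,name):  # subpixel red-channel step near the predicted edge
    P=[]
    for y in ys:
        u,v=proj("top",TT(*frame,(x,y,z))); c=int(round(u)); r=np.arange(int(v)-4,int(v)+6)
        g=np.diff(im[r[0]:r[-1]+1,c,2]); g=np.clip(g if name=="lid" else g,0,None); k=np.argmax(g); w=np.arange(max(k-1,0),min(k+2,len(g)))
        P.append(world(c,r[0]+.5+(g[w]*w).sum()/g[w].sum(),z))
    P=np.array(P,np.float32); l=cv2.fitLine(P,cv2.DIST_HUBER,0,.001,.001).ravel(); a=np.arctan2(-l[0]*np.sign(l[1]),abs(l[1]))
    n=np.array([np.cos(a),np.sin(a)]); res=(P-l[2:])@n
    print(name,"yaw",a.round(4),"rms mm",(res.std()*1e3).round(2)); return a,l[2:],n
ra,rp,n=edge(RAIL,.04,.06,np.r_[-.14:.14:40j],"rail back")
b=TT(*RAIL,(-.0168-.07,-.007,0)); 
la,lp,_=edge((b[0],b[1],RAIL[2]),.07,.0805,np.r_[-.06:.06:30j],"lid")
print("lid back to rail front", ((rp-lp)@n-.04).round(4), "yaw diff",(la-ra).round(4), sense()["time"])
E
python3 yaw.py pics/y1.png | tail -3
```

```text
rail back yaw 0.0464 rms mm 3.76
lid yaw 0.0462 rms mm 3.13
lid back to rail front 0.0181 yaw diff -0.0002 26.025
```

View pics/y1.png

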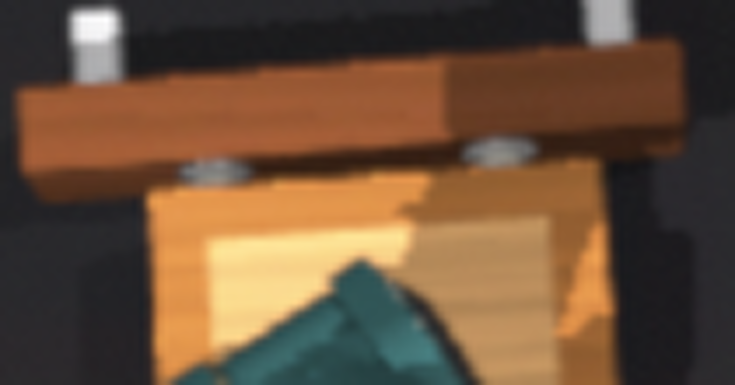

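The rail's back top edge runs (15,92)-(683,40), its front top edge (22,172)-(687,124), and the lid's back edge (147,192)-(602,158). I'll convert these to yaw.

```bash
python3 - <<'E'
from bench import calibration
import numpy as np
C=calibration("top");K=C["intrinsics"]
def w(p,z):
    u,v=(np.array(p)+.5)/7-.5+(180,130); d=C["rotation"]@np.array([(u-K[0,2])/K[0,0],-(v-K[1,2])/K[1,1],-1]); return (C["xyz"]+d*(z-C["xyz"][2])/d[2])[:2]
for n,a,b,z in(("rb",(15,92),(683,40),.06),("rf",(22,172),(687,124),.06),("lid",(147,192),(602,158),.0805)):
    A,B=w(a,z),w(b,z); d=A-B; print(n,A.round(4),B.round(4),"yaw",np.arctan2(-d[0],d[1]).round(4),"len",np.linalg.norm(d).round(3))
E
```

```text
rb [0.7262 0.2232] [ 0.7402 -0.0787] yaw 0.0464 len 0.302
rf [0.6889 0.2201] [ 0.701 -0.079] yaw 0.0407 len 0.299
lid [0.6724 0.1614] [ 0.6811 -0.0402] yaw 0.0433 len 0.202
```

```bash
python3 - <<'E'
from h import *
robot.line_to(T(RAIL,-.164,Y,.0274),patt(.006),v=.02); 
f=adj(-.164,.0274); z=.0274
for x in (-.163,-.162,-.161,-.160):
    z+=np.clip(f[2]*.0001,-.0002,.0003); f=adj(x,z)
    if f[0]<-13 or rx()>-.1672: break
print(sense()["time"])
E
```

```text
[-0.164   0.0274 -0.1685  0.0259] [-11.14  -0.1    1.44] -0.101
[-0.163   0.0275 -0.1679  0.0259] [-11.49  -0.02   1.5 ] -0.038
[-0.162   0.0277 -0.1673  0.0259] [-11.74  -0.32   1.06] -0.023
[-0.161   0.0278 -0.1667  0.0259] [-12.87  -0.33   1.64] -0.007
28.075
```

```bash
python3 - <<'E'
from h import *
d=np.load("b.npz"); robot.dwell(.7); f,m=meas(10); print(rx().round(4),(f-d["f0"]).round(2),(m-d["m0"]).round(3),sense()["time"])
E
python3 yaw.py pics/y2.png | tail -1; python3 - <<'E'
from bench import grab_frame
import cv2,numpy as np
a=cv2.imread("pics/y2.png"); b=cv2.resize(grab_frame("scene")[150:285,180:400],(735,400))
cv2.imwrite("pics/fin.png",cv2.resize(np.vstack([a[:200],b]),(735,600)))
E
```

```text
-0.1667 [-13.04  -0.17   1.65] [-0.147  3.    -0.021] 29.1083
lid back to rail front 0.0161 yaw diff -0.0024 29.3083
```

View pics/fin.png

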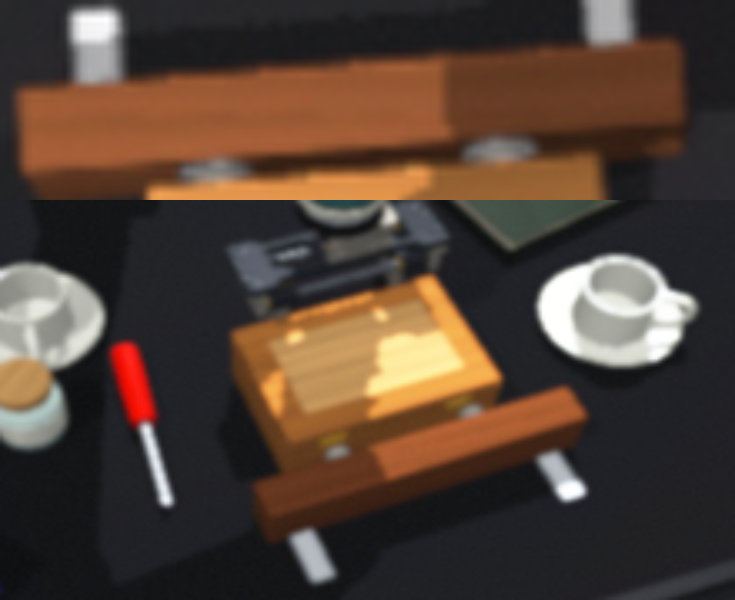

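The lid is shut and the box is square on the rail. Its back edge runs from (147,188) to (602,153), with about a 16 mm gap to the rail, so the buffers are roughly half in. Cups, screwdriver and jar are undisturbed, and the push is steady, so I'm handing in.

```bash
python3 -c "
from bench import job; print(job.close_job())"
```

```text
the job is handed in; nothing more can be done
None
```

I lowered the lid fully shut and handed in with the arm still pushing the box squarely on both buffers; they are about 10 mm in by my estimate, roughly 10 N on the two together (13 N at the wrist less sliding friction), with no sign in the pictures that anything else moved.

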